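# Lock the bottle-stop peg into the bar rail

### The job

Fit the bottle-stop peg to the bar rail so that bottles cannot roll off: take it out of its wooden block, drop its T-shaped foot into the wide mouth of the rail's slot until its flange sits on the rail, slide it along under the lips against the hidden spring until you feel the firm end, and there give it a quarter turn so that it locks with its flat grip square across the rail. Feel your way gently: do not ram or force the peg against the rail, leave the other things on the worktop where they are, and let go of the peg when it is locked.

Things in the scene. Friction and masses are not known exactly. Their poses are not given: they have to be found in the camera images.
- peg_center (a point): centre, half-way up, of the loose bottle-stop peg (62 mm tall, about 0.14 kg). z up, y the long way of foot and grip, x the thin way; a half turn about z is no change. Dark wooden flat grip 38 (y) x 18 (x) mm, from 14 mm below to 31 mm above this point: pinch it across the 18 mm. Below it a steel flange 36 mm across, 14 to 18 mm under this point. Starts upright in the wooden block.
- peg_foot (a point): centre of the underside of the peg's steel T foot, 31 mm below the peg's centre; same axes. The foot is 30 (y) x 14 (x) mm with corners rounded by 2.5 mm, and 6 mm high; above it a round shank 8 mm thick and 7 mm long, up to the flange. Pushed hard along the slot by its grip, the peg tips and pries against the lips with more than twice the push: 10 N at the grip is ample to reach the firm end.
- peg_block: fixed wooden parking block, 70 (x) x 76 (y) x 20 mm tall; origin at the centre of its underside. A slot in its top, 20 x 36 mm and 16 mm deep, holds the peg's foot at the start, the flange resting on the block: lift the peg straight up 20 mm or more to free it.
- rail_mouth (a point): centre of the drop-in mouth, on the top face (19 mm above the worktop) of the rail. z up, y along the slot toward the lock (the way to slide), x across. The mouth is 35 (y) x 18 (x) mm: the foot enters only here, long way along the slot, 2 mm to spare each side. With the flange down on the rail, the peg's centre is 18 mm above this point; the peg can then lift 2 mm before the foot meets the lips.
- rail_slot (a point): point on the rail's top face on the slot's middle line, 90 mm ahead of the mouth, same axes. From the mouth on, the slot is an 11 mm gap between lips 5 mm thick over a channel 18 mm wide, 10 mm high. A sprung plunger hidden in it resists the foot: 1.2 N at first, 4.4 N after 21 mm, then a firm end, met with the peg's centre 78 to 128 mm ahead of the mouth; just where is not measured.
- rail: the fixed dark steel rail, 54 (x) x 220 (y) x 19 mm; origin at its underside, 70 mm ahead of the mouth. Within 2 mm of the plunger's firm end the foot is in a lock chamber 35 mm wide and turns freely either way; turned too soon it binds on the channel walls. Let go after a quarter turn, the peg is pushed back up to 11 mm by the plunger until its foot bears on the chamber's shoulders, and stays.
- jigger: bystander, leave alone: steel double-cone jigger, 47 mm across, 94 mm tall, standing behind the rail; origin at the centre of its underside.
- shot_glass_1: bystander, leave alone: clear shot glass, 48 mm across, 61 mm tall, standing behind the rail; origin at the centre of its underside.
- wine_stopper_2: bystander, leave alone: cork wine stopper standing on its broad cap, 34 mm across, 46 mm tall, behind the rail; origin at the centre of its underside.
- matchbox: bystander, leave alone: patterned matchbox lying flat, 36 x 56 x 16 mm, in front of the rail; origin at the centre of its underside.
- cork_2: bystander, leave alone: wine cork lying on its side, 23 mm thick, 44 mm long, in front of the rail; origin at the centre of its underside.
- tea_light_1: bystander, leave alone: tea light in a metal cup, 38 mm across, 15 mm tall, in front of the rail; origin at the centre of its underside.

How it is judged:
On the way, in this order (a step that is already met when the one before it is completed fails the run):
1. the peg's foot is dropped into the mouth, its flange down on the rail (z of peg_center in the frame of rail_mouth below 0.0205 m and x of peg_center in the frame of rail_mouth between -0.004 and 0.004 m and angle between peg_center's own z axis and vertical below 0.1 rad and horizontal distance between peg_center and rail_mouth below 0.02 m and angle between the y axis of peg_center and the y axis of rail_mouth, either way round below 0.2 rad), for 0.1 s.
2. the peg is slid along under the lips, still unturned, at least 60 mm from the mouth centre (z of peg_center in the frame of rail_mouth below 0.0205 m and x of peg_center in the frame of rail_mouth between -0.004 and 0.004 m and angle between peg_center's own z axis and vertical below 0.1 rad and y of peg_center in the frame of rail_mouth above 0.06 m and angle between the y axis of peg_center and the y axis of rail_mouth, either way round below 0.3 rad), for 0.1 s.
At the end, for the whole second after the job is handed in: Peg released, at rest, upright within 0.1 rad; centre at most 20.5 mm above the rail top, within 4 mm of the slot's middle line, 60 to 132 mm ahead of the mouth; foot and grip square across the slot within 0.2 rad (possible only in the lock chamber) (z of peg_center in the frame of rail_mouth below 0.0205 m and x of peg_center in the frame of rail_mouth between -0.004 and 0.004 m and angle between peg_center's own z axis and vertical below 0.1 rad and angle between the y axis of peg_center and the x axis of rail_mouth, either way round below 0.2 rad and y of peg_center in the frame of rail_mouth between 0.06 and 0.132 m and height (world z) of peg_center above 0.033 m and linear speed of peg below 0.02 m/s); the robot touches nothing.
It fails at once if the peg is rammed or forced against the rail (or its spring plunger) with more than 30 N (contact force between peg and rail above 30 N).
It fails at once if a bystander is moved by more than 20 mm (distance of any of jigger, shot_glass_1, wine_stopper_2, matchbox, cork_2, tea_light_1 from where it was at the start of the episode above 0.02 m).
It also fails if it takes over 67 s, if anything falls off the work surface, if the arm or the gripper's body presses on something with over 40 N, if the wrist force passes 120 N, or if a joint passes its speed limit or range.

### The arm

A 6-joint arm with a two-finger parallel gripper is mounted at the origin on a cart in front of the work surface, level with it; the furniture and walls round the work are solid. World frame = base frame: x ahead of the robot, y to its left, z up, the work surface at z = 0. Lengths are in m, angles in rad, forces in N, time in s.
With the tool pointing down it reaches from about 0.325 to 0.775 m from the base axis. Payload 5.5 kg.
Tool frame: the origin (TCP) lies midway between the tips of the shut fingers; the grasp point (between the pads) lies 19 mm behind it; z points along the fingers, y is the line along which they close (so a half turn about z gives the same grasp; the last joint's range is limited). The gripper opens to 85 mm and grips with 20 to 120 N. Pads are 22 mm wide; open, the fingers measure 114 mm over their backs; the gripper's body (76 mm by 85 mm) begins 54 mm behind the grasp point. The pads swing forward as they close: fully open they stand 13 mm farther back than shut.
Start: joints at [-0.057, 0.091, 1.231, -0, 1.82, -0.057], TCP at [0.6, -0, 0.231] pointing down, gripper open.
Joint ranges: [-2.87, 2.87], [-0.86, 2.18], [0.17, 2.46], [-1.51, 4.65], [0.06, 2.69], [-2.65, 2.65]. Speed limits (rad/s): [2.57, 2.57, 3.01, 3.14, 3.14, 3.14].

### API

Orientations are given as a rotation vector (axis times angle).
In Python, from plant import arm, cams gives the robot as it stands.
- The arm moves only by the shell command python3 -m crank 'ROWS' [FORCE]. ROWS is JSON, a list of rows, each a list of 3 entries, a list of its own where there are three numbers: the shift along the world's x, y, z in mm, then the turn, a rotation vector about the world's x, y, z in rad, then the closure in counts, from 0 (fully open) to 255 (shut). In form: [[[dx, dy, dz], [rx, ry, rz], fingers], ...]. A call has 1 to 8 rows; each row shifts and turns the commanded pose from where the row before left it; what a row does not reach is not made up. A row lasts 1/12 s, in which the tool goes at most 41.7 mm and 7.16 degrees, less where a joint would pass 70% of its speed; a pose out of reach is approached as far as the arm can. A call with a gripper value outside its range is refused whole. The fingers move at their own pace and stop on an object; FORCE is the grip in N (left out, the last holds). Time passes only in rows, so rows that do not move let the fingers close. It gives the time, the measured TCP pose, the force, the opening and the grip force at its end, in the units of the state.
- arm.sense(): the state, without advancing time (a new reading comes with each control period).
- cams.grab_frame(name): name is "scene" or "side" or "wrist"; returns (picture, depth): 400x640x3 uint8, blue, green, red; 400x640 float32, m along the optical axis (not along the pixel's ray), 0 where there is no reading.
- cams.camera_params(name): a dict with "vfov" (degrees; the focal length in pixels is half the picture's height over the tangent of half this angle, whatever the lens; pixels are square), "cx", "cy" (the principal point, pixels), "eye" and "rotation" of the camera in the world; the wrist camera has in their place "tool_from_camera" (4x4, takes a point from camera to tool coordinates, whose origin is the TCP and whose axes are the flange's). Camera axes: x right, y down, z forward; pixel columns grow to the right and rows downward; lengths in m; the calibration is good to about 2 mm. A picture is of the moment at which its call begins: read the wrist's pose just before it. camera_params takes no time and is no camera call.
- arm.hand_in(): hands the job in; it is judged then, once.
The state is a dict: "time_s": time; "q": joint angles; "qd": joint speeds; "joint_efforts": joint torques, N m; "ee_pos": TCP position; "eef_rot": TCP orientation; "wrist_force": force on the tool from outside, world axes, zero at the start; "wrist_torque": the same for the moment, N m; "gripper_width": finger opening in m; "grip_force": force on a finger pad.
Only numpy, scipy, OpenCV 4.12 (cv2) and the standard library are available. Lean on these libraries where they do the work, as an engineer would, in place of code of your own. Each camera call takes 0.05 s, during which the arm holds its last target. There are 200 camera calls.

## Working session

There is one attempt and no reset: what is moved stays moved. The work goes in short steps, Python scripts to look and compute and a shell command to move; the robot and the scene stay as the last step left them, time stands still between calls to the robot, and variables do not carry over. Pictures are saved under pics/ and viewed, at most 10 in all, crops included, and the job is handed in when it is done.

```bash
ls; mkdir -p pics
cat > h.py <<'E'
import numpy as np, cv2
from scipy.spatial.transform import Rotation as R
from plant import arm, cams
def cam(name):
    p=cams.camera_params(name); f=200/np.tan(np.radians(p['vfov'])/2)
    if name=='wrist':
        s=arm.sense(); T=np.eye(4); T[:3,:3]=R.from_rotvec(s['eef_rot']).as_matrix(); T[:3,3]=s['ee_pos']
        M=T@np.array(p['tool_from_camera']); return f,p['cx'],p['cy'],M[:3,3],M[:3,:3]
    return f,p['cx'],p['cy'],np.array(p['eye']),np.array(p['rotation'])
def rays(c,uv):
    uv=np.atleast_2d(uv); d=np.c_[(uv[:,0]-c[1])/c[0],(uv[:,1]-c[2])/c[0],np.ones(len(uv))]
    return d@c[4].T
def onplane(c,uv,z):
    d=rays(c,uv); return c[3]+d*((z-c[3][2])/d[:,2])[:,None]
def cloud(c,D):
    v,u=np.mgrid[:D.shape[0],:D.shape[1]]; d=rays(c,np.c_[u.ravel(),v.ravel()])
    return (c[3]+d*D.reshape(-1,1)).reshape(*D.shape,3)
E
python3 - <<'E'
from h import *
s=arm.sense();print({k:np.round(v,3).tolist() for k,v in s.items()})
for n in ['scene','side','wrist']:
    c=cam(n); I,D=cams.grab_frame(n); print(n,np.round(c[0]),c[1:3],np.round(c[3],3),np.round(c[4],2).tolist(), (D>0).mean())
    cv2.imwrite(f'pics/{n}0.png',I); np.savez(f'{n}0.npz',I=I,D=D)
E
```

```text
pics
{'time_s': 0.0, 'q': [-0.057, 0.092, 1.232, 0.0, 1.82, -0.057], 'qd': [0.0, 0.001, 0.001, 0.001, 0.001, -0.0], 'joint_efforts': [0.002, -45.874, -41.802, 0.0, 0.012, -0.0], 'ee_pos': [0.6, 0.0, 0.23], 'eef_rot': [-2.22, -2.22, 0.002], 'wrist_force': [0.701, -0.733, 0.497], 'wrist_torque': [0.018, 0.033, 0.008], 'grip_force': 0.0, 'gripper_width': 0.085}
scene 510.0 (325.40505106449154, 201.62433619333584) [-0.281  0.864  0.674] [-1.02, 2.18, -1.26] 0.99609765625
side 484.0 (317.07354346900854, 187.9299867790986) [0.244 1.044 0.818] [-0.44, 2.69, -1.26] 0.99585546875
wrist 334.0 (317.6543977828433, 200.18646617556323) [0.6   0.085 0.372] [[1.0, -0.0, -0.0], [-0.0, -0.94, -0.33], [-0.0, 0.33, -0.94]] 0.99623828125
```

```bash
sed -i "s/np.array(p\['rotation'\])$/R.from_rotvec(p['rotation']).as_matrix()/" h.py; tail -15 h.py|head -4; python3 -c "
from h import *
print(np.round(cam('scene')[4],2),np.round(cam('side')[4],2))"
```

```text
from plant import arm, cams
def cam(name):
    p=cams.camera_params(name); f=200/np.tan(np.radians(p['vfov'])/2)
    if name=='wrist':
[[-0.64 -0.38  0.67]
 [-0.77  0.32 -0.56]
 [ 0.   -0.87 -0.5 ]] [[-0.95 -0.2   0.25]
 [-0.32  0.61 -0.73]
 [-0.   -0.77 -0.64]]
```

View pics/side0.png

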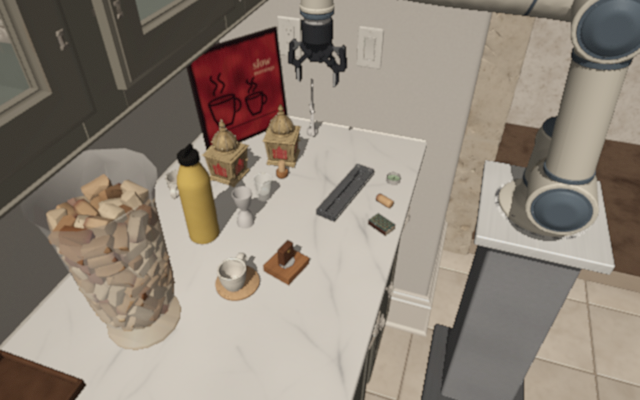

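View pics/wrist0.png

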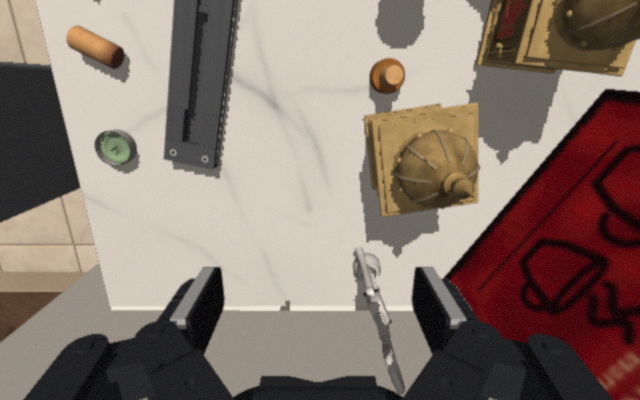

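The side view shows the block with the peg at about (287,258), the rail running from (325,210) to (365,175), and the matchbox, cork and tea light in front of it. The wrist view shows the rail's near end with two screws at (172,152) and (205,158), and what looks like the mouth at about (188,125). I'll measure both.

Run:
```python
from h import *
def rect(P):
    P=P.astype(np.float32)*1000; return cv2.minAreaRect(P)
for n,rb,rr in [('side',(255,230,320,290),(310,155,385,225)),('scene',None,None)]:
    z=np.load(f'{n}0.npz'); c=cam(n); P=cloud(c,z['D']); 
    hsv=cv2.cvtColor(z['I'],cv2.COLOR_BGR2HSV)
    if n=='side':
        tp=P[240:285,265:310].reshape(-1,3); sel=tp[(tp[:,2]>.016)&(tp[:,2]<.024)]
        print('block top',rect(sel[:,:2]),np.median(sel[:,2]),len(sel))
        g=tp[tp[:,2]>.05]; print('grip',g.mean(0),g[:,2].max(),rect(g[:,:2]))
        bc=sel[:,:2].mean(0)
        tp=P[155:225,310:385].reshape(-1,3); sel=tp[(tp[:,2]>.015)&(tp[:,2]<.023)]
        print('rail',rect(sel[:,:2]),len(sel)); rc=sel[:,:2].mean(0)
    else:
        for nm,q in(('block',bc),('rail',rc)):
            m=(np.hypot(P[...,0]-q[0],P[...,1]-q[1])<(.06 if nm=='block' else .15))
            for lo,hi in((.015,.023),(.05,.08)):
                s=P[m&(P[...,2]>lo)&(P[...,2]<hi)]
                if len(s)>20: print(n,nm,lo,s.mean(0),s[:,2].max(),rect(s[:,:2]))
            v,u=np.nonzero(m&(P[...,2]>.012)&(P[...,2]<.08)); print(u.min(),u.max(),v.min(),v.max())
c=cam('wrist'); np.set_printoptions(precision=4,suppress=True)
print(onplane(c,[[172,152],[205,158],[188,125],[205,18],[182,142]],.019))
z=np.load('wrist0.npz')['I'];cv2.imwrite('pics/w0c.png',cv2.resize(z[0:200,130:270],None,fx=4,fy=3.0*1.33/1.33,interpolation=cv2.INTER_CUBIC))
```

```text
block top ((536.640869140625, 393.1903991699219), (79.3950424194336, 70.82215881347656), 73.9427490234375) 0.021221122919159674 577
grip [0.5246097  0.42151974 0.09265216] 0.8180651376858874 ((401.5041809082031, 713.6862182617188), (33.17251968383789, 730.355712890625), 22.93973159790039)
rail ((427.68548583984375, 122.38014221191406), (224.61026000976562, 166.91259765625), 77.90525817871094) 1172
scene block 0.015 [0.5271011  0.39940269 0.02005489] 0.022988788604610177 ((535.6835327148438, 393.8277587890625), (76.80345153808594, 74.67228698730469), 74.27588653564453)
scene block 0.05 [0.53181335 0.39612596 0.06278788] 0.07313695401680431 ((535.1114501953125, 394.1575927734375), (38.6354866027832, 19.92905044555664), 75.3475112915039)
232 274 228 264
scene rail 0.015 [0.45333708 0.12954352 0.01876089] 0.02298953995813835 ((427.5877685546875, 114.72415161132812), (226.42469787597656, 191.489013671875), 85.5701904296875)
318 423 202 261
[[0.4436 0.0175 0.019 ]
 [0.4782 0.011  0.019 ]
 [0.4644 0.0458 0.019 ]
 [0.4931 0.1449 0.019 ]
 [0.4558 0.0282 0.019 ]]
```

```bash
python3 -m crank '[[[-25,20,0],[0,0,0],0],[[-30,25,0],[0,0,-0.09],0],[[-30,25,0],[0,0,-0.09],0],[[-30,25,0],[0,0,-0.08],0],[[-5,5,0],[0,0,0],0],[[0,0,0],[0,0,0],0],[[0,0,0],[0,0,0],0]]'
python3 - <<'E'
from h import *
c=cam('wrist'); I,D=cams.grab_frame('wrist'); cv2.imwrite('pics/w1.png',I); np.savez('w1.npz',I=I,D=D,**{f'c{i}':c[i] for i in range(5)})
E
```

```text
time_s: 0.73
ee_pos: [0.4802, 0.1, 0.2314]
eef_rot: [2.488, 1.916, 0.001]
wrist_force: [1.0, 0.3, 0.3]
gripper_width: 0.0857
grip_force: 0.0
```

View pics/w1.png

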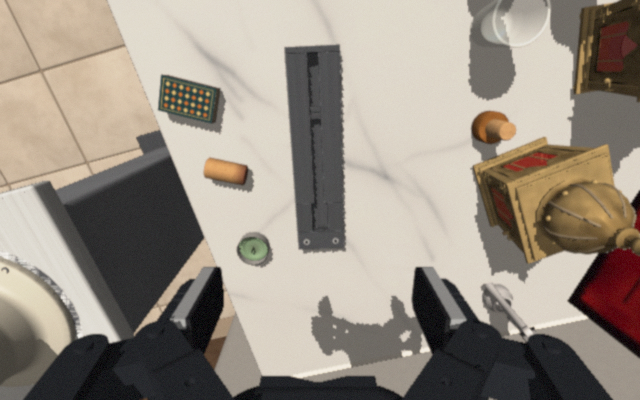

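The whole rail is in view: corners at about (286,46), (340,45), (346,248) and (298,250), with the slot running down its middle. I'll zoom in to find the mouth end.

Run:
```python
from h import *
I=np.load('w1.npz')['I'][38:258,275:355]
I=np.clip(I.astype(float)*2.2,0,255).astype(np.uint8)
J=cv2.resize(I,None,fx=5,fy=5,interpolation=cv2.INTER_CUBIC)
cv2.imwrite('pics/w1c.png',np.hstack([J[:550],J[550:]]))
```

```text
(no output)
```

View pics/w1c.png

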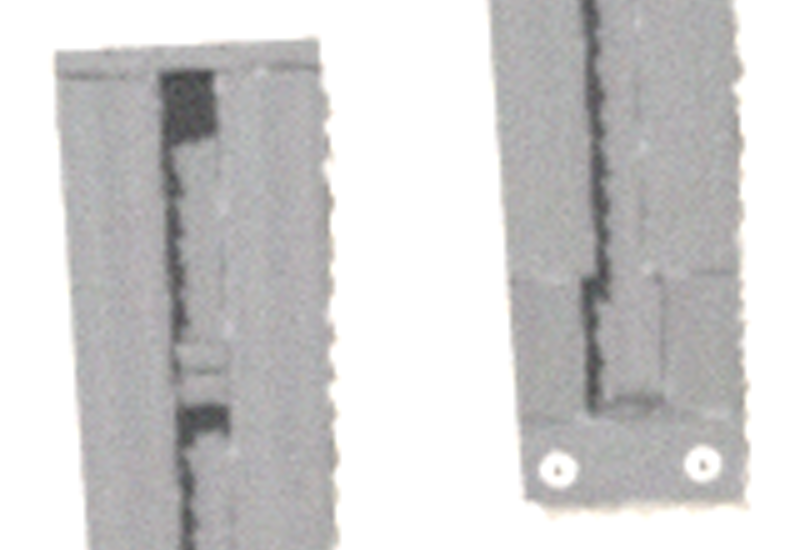

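The mouth is at the screw end. In the full image it spans columns about 312–327.5 and rows about 202–231. The far plunger shows at about row 119.

Run:
```python
from h import *
np.set_printoptions(precision=4,suppress=True)
z=np.load('w1.npz'); c=[z[f'c{i}'] for i in range(5)]; I=z['I']
L=lambda x,y:(275+x/5,38+y/5); Rr=lambda x,y:(275+(x-400)/5,38+(y+550)/5)
pts=dict(seamTL=L(57,52),seamTR=L(318,40),mBL=Rr(590,412),mBR=Rr(663,410),mTL=Rr(583,274),mTR=Rr(661,274),s1=Rr(557,470),s2=Rr(702,465),eBL=Rr(525,500),eBR=Rr(745,506),plB=L(205,408),plT=L(200,345),sl1=L(162,75),sl2=L(215,72))
Q={k:onplane(c,v,.019)[0,:2] for k,v in pts.items()}
for k,v in Q.items(): print(k,v)
# mask rail by depth and darkness
P=cloud(c,z['D']); m=(abs(P[...,2]-.019)<.005); m[:, :275]=0; m[:,355:]=0
print('z top',np.median(P[...,2][m]))
g=cv2.cvtColor(I,cv2.COLOR_BGR2GRAY)
m2=((g<125)).astype(np.uint8); m2[:,:275]=0;m2[:,352:]=0;m2[:40]=0;m2[256:]=0
m2=cv2.morphologyEx(m2,cv2.MORPH_OPEN,np.ones((5,5)))
n,lab,st,_=cv2.connectedComponentsWithStats(m2); k=1+np.argmax(st[1:,4]); v,u=np.nonzero(lab==k)
r=cv2.minAreaRect((onplane(c,np.c_[u,v],.019)[:,:2]*1000).astype(np.float32)); print('mask rect',r)
end=(Q['eBL']+Q['eBR'])/2; top=(Q['seamTL']+Q['seamTR'])/2; d=top-end; print('len',np.hypot(*d),'ang',np.degrees(np.arctan2(d[1],d[0])),'center',(end+top)/2)
m=sum(Q[k] for k in('mBL','mBR','mTL','mTR'))/4; e=d/np.hypot(*d); print('mouth',m,'mid-based',(end+top)/2-.07*e)
for k in('plB','plT'): print(k,(Q[k]-m)@e)
zs=np.load('scene0.npz')
```

```text
seamTL [0.481  0.2224]
seamTR [0.5305 0.2115]
mBL [0.4556 0.0293]
mBR [0.4721 0.0254]
mTL [0.463  0.0625]
mTR [0.48  0.058]
s1 [0.4442 0.0169]
s2 [0.4775 0.0094]
eBL [0.4348 0.0113]
eBR [ 0.4848 -0.0036]
plB [0.4914 0.1498]
plT [0.4936 0.1622]
sl1 [0.4996 0.2132]
sl2 [0.5097 0.2111]
z top 0.018367426653615793
mask rect ((482.4402160644531, 109.70773315429688), (221.7474365234375, 54.693695068359375), 77.7607192993164)
len 0.2179643642402602 ang 77.84205937563281 center [0.4828 0.1104]
mouth [0.4677 0.0438] mid-based [0.468  0.0419]
plB 0.10855263903140999
plT 0.12119758170583964
```

```bash
python3 -m crank '[[[8,20,0],[0,0,0],0],[[8,30,0],[0,0,0],0],[[8,30,0],[0,0,0],0],[[8,35,0],[0,0,0],0],[[8,35,0],[0,0,0],0],[[8,30,0],[0,0,0],0],[[7,20,0],[0,0,0],0],[[0,0,0],[0,0,0],0]]'
```

```text
time_s: 1.45
ee_pos: [0.5365, 0.3026, 0.2286]
eef_rot: [-2.487, -1.917, 0.004]
wrist_force: [0.4, 0.3, 0.8]
gripper_width: 0.0853
grip_force: 0.0
```

Run:
```python
from h import *
c=cam('wrist'); I,D=cams.grab_frame('wrist'); cv2.imwrite('pics/w2.png',I); P=cloud(c,D)
q=np.hypot(P[...,0]-.536,P[...,1]-.394)<.06
for lo,hi in((.014,.026),(.066,.08)):
    m=q&(P[...,2]>lo)&(P[...,2]<hi); s=P[m]; v,u=np.nonzero(m); print(len(s),np.median(s[:,2]),cv2.minAreaRect((s[:,:2]*1000).astype(np.float32)),u.min(),u.max(),v.min(),v.max())
    cc=np.c_[u,v]; zt=.073 if lo>.05 else .02
    print(cv2.minAreaRect((onplane(c,cc,zt)[:,:2]*1000).astype(np.float32)))
q=(np.hypot(P[...,0]-.536,P[...,1]-.394)<.14)&(P[...,2]>.03); s=P[q]; o=s[np.hypot(s[:,0]-.536,s[:,1]-.394)>.03]; print('other tall',len(o), o.min(0) if len(o) else '',o.max(0) if len(o) else '')
```

```text
4700 0.01944344209455129 ((536.9764404296875, 395.0803527832031), (76.13212585449219, 70.16051483154297), 73.81114196777344) 259 332 37 120
((537.0773315429688, 395.0335388183594), (75.88206481933594, 69.84507751464844), 73.82930755615234)
922 0.06816364729453306 ((537.119873046875, 394.7817687988281), (37.116600036621094, 17.81291961669922), 75.06694030761719) 281 302 56 102
((537.5537109375, 394.5828552246094), (36.315467834472656, 17.38343048095703), 74.94576263427734)
other tall 31546 [0.46713435 0.27882033 0.03133945] [0.62595145 0.44382013 0.31477933]
```

View pics/w2.png

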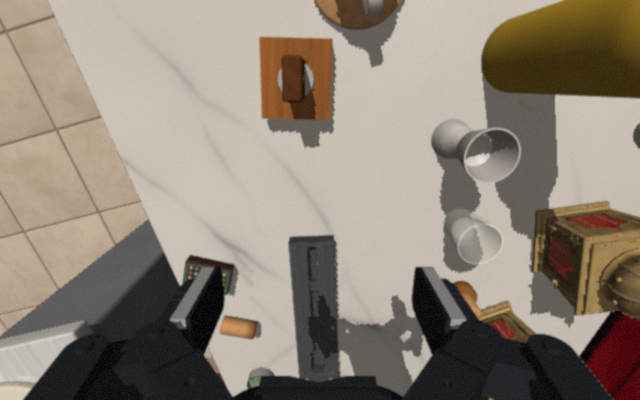

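The wrist view shows the peg grip at (292,78) in its block at (297,79), with the saucer beyond it at the top. Peg measured at (0.537, 0.3945), top at z of about 0.068 (0.069 expected), long axis at 75°.

```bash
python3 -m crank '[[[0,30,0],[0,0,0],0],[[0,31,0],[0,0,0],0],[[0,31,-20],[0,0,0],0],[[0,0,-35],[0,0,0],0],[[0,0,-35],[0,0,0],0],[[0,0,-35],[0,0,0],0],[[0,0,-25],[0,0,0],0],[[0,0,0],[0,0,0],0]]'; python3 -c "
from h import *
c=cam('side'); I,D=cams.grab_frame('side'); cv2.imwrite('pics/s3.png',cv2.resize(I[180:320,200:400],None,fx=4,fy=4))"
```

```text
time_s: 2.17
ee_pos: [0.533, 0.388, 0.0727]
eef_rot: [-2.492, -1.912, 0.021]
wrist_force: [-1.2, -1.6, -1.7]
gripper_width: 0.0856
grip_force: 0.0
```

View pics/s3.png

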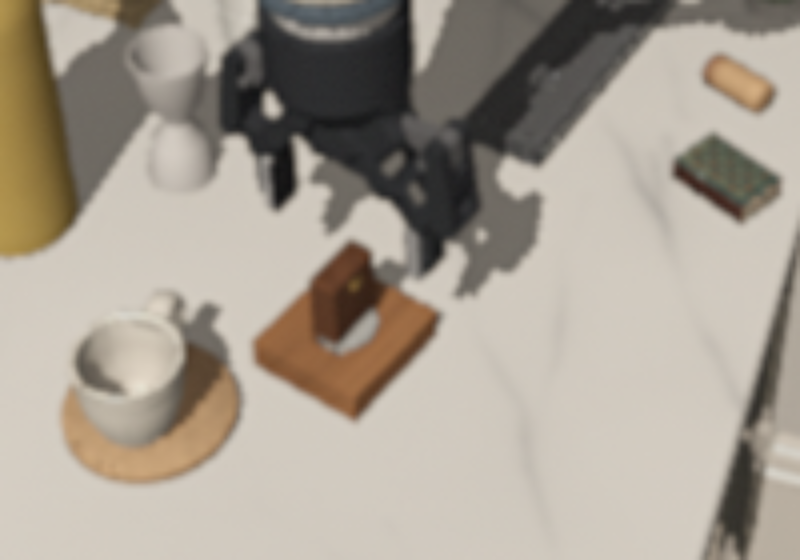

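The fingers are open and straddle the peg; the grip is at about (343,290) in this crop. The pose differs slightly from what I commanded, so I'll let it settle and read it again.

```bash
python3 -m crank '[[[0,0,0],[0,0,0],0],[[0,0,0],[0,0,0],0],[[0,0,0],[0,0,0],0]]'; python3 -c "
from h import *
s=arm.sense(); m=R.from_rotvec(s['eef_rot']).as_matrix(); print(m.round(3), s['q'])"
```

```text
time_s: 2.47
ee_pos: [0.5366, 0.3924, 0.0849]
eef_rot: [2.491, 1.914, 0.008]
wrist_force: [-0.3, 0.8, 0.4]
gripper_width: 0.0852
grip_force: 0.0
[[ 0.258  0.966  0.004]
 [ 0.966 -0.258  0.003]
 [ 0.004  0.004 -1.   ]] [ 5.80263226e-01  2.78601114e-01  1.27961311e+00 -7.98414305e-05
  1.57811163e+00  8.40828083e-01]
```

```bash
python3 -m crank '[[[0,2,-15],[0,0,0],0],[[0,0,-16],[0,0,0],0],[[0,0,-13],[0,0,0],0],[[0,0,-8],[0,0,0],0],[[0,0,0],[0,0,0],0],[[0,0,0],[0,0,0],0]]'
```

```text
time_s: 2.97
ee_pos: [0.5346, 0.3938, 0.0285]
eef_rot: [-2.49, -1.915, 0.002]
wrist_force: [0.4, 0.0, -0.2]
gripper_width: 0.0855
grip_force: 0.0
```

```bash
python3 -m crank '[[[0,0,0],[0,0,0],120],[[0,0,0],[0,0,0],160],[[0,0,0],[0,0,0],200],[[0,0,0],[0,0,0],230],[[0,0,0],[0,0,0],255],[[0,0,0],[0,0,0],255],[[0,0,0],[0,0,0],255],[[0,0,0],[0,0,0],255]]' 60
```

```text
time_s: 3.63
ee_pos: [0.5353, 0.3941, 0.0299]
eef_rot: [2.491, 1.915, 0.002]
wrist_force: [0.6, 0.2, 1.8]
gripper_width: 0.0175
grip_force: 58.9
```

```bash
python3 -m crank '[[[0,0,10],[0,0,0],255],[[0,0,20],[0,0,0],255],[[0,0,25],[0,0,0],255],[[0,0,25],[0,0,0],255],[[0,0,10],[0,0,0],255],[[0,0,0],[0,0,0],255],[[0,0,0],[0,0,0],255]]'
python3 - <<'E'
from h import *
I,D=cams.grab_frame('scene'); c=cam('scene'); P=cloud(c,D)
s=arm.sense(); print(s['ee_pos'])
t=np.array(s['ee_pos']); q=(np.hypot(P[...,0]-t[0],P[...,1]-t[1])<.03)&(P[...,2]>t[2]-.04)&(P[...,2]<t[2]+.004)
h=P[q]; print(len(h),h.min(0)-t,h.max(0)-t)
cv2.imwrite('pics/sc4.png',cv2.resize(I[140:280,180:330],None,fx=4,fy=4))
E
```

```text
time_s: 4.22
ee_pos: [0.5351, 0.394, 0.1192]
eef_rot: [2.491, 1.915, 0.001]
wrist_force: [-0.5, -0.3, -1.9]
gripper_width: 0.0173
grip_force: 59.3
[0.53447706 0.39367501 0.11755326]
140 [-0.01841437 -0.01680067 -0.02196432] [0.00927278 0.01917477 0.00385235]
```

View pics/sc4.png

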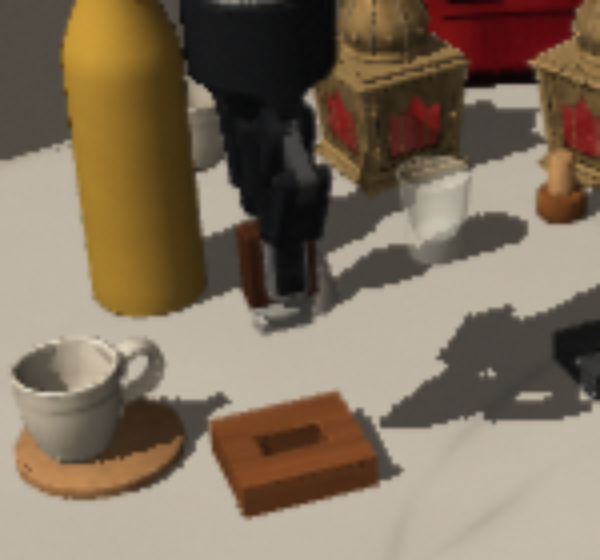

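The peg is held upright and the block is empty. I'll cross-check the rail pose from the two fixed views while moving toward the mouth.

```bash
python3 - <<'E'
from h import *
for n in('scene','side'):
    z=np.load(n+'0.npz'); c=cam(n); P=cloud(c,z['D']); g=cv2.cvtColor(z['I'],cv2.COLOR_BGR2GRAY)
    d=P[...,:2]-np.array([.4825,.11]); e=np.array([np.cos(np.radians(77.8)),np.sin(np.radians(77.8))]); a=d@e; b=d@np.array([e[1],-e[0]])
    q=(abs(a)<.13)&(abs(b)<.045)&(abs(P[...,2]-.019)<.0055)&(g<120)
    q=cv2.morphologyEx(q.astype(np.uint8),cv2.MORPH_CLOSE,np.ones((5,5)))
    n_,lab,st,_=cv2.connectedComponentsWithStats(q); k=1+np.argmax(st[1:,4]); v,u=np.nonzero(lab==k)
    pp=onplane(c,np.c_[u,v],.019)[:,:2]*1000
    r=cv2.minAreaRect(pp.astype(np.float32)); print(n,r,np.median(P[...,2][lab==k]), np.array(r[0])-70*e)
    # peg in block: grip mask
    a=P[...,:2]-np.array([.536,.394]); q=(np.hypot(a[...,0],a[...,1])<.03)&(P[...,2]>.060)&(P[...,2]<.075)
    v,u=np.nonzero(q); print('peg top',cv2.minAreaRect((onplane(c,np.c_[u,v],.069)[:,:2]*1000).astype(np.float32)))
    q=(np.abs(a).max(-1)<.06)&(abs(P[...,2]-.02)<.005); v,u=np.nonzero(q); print('block',cv2.minAreaRect((onplane(c,np.c_[u,v],.02)[:,:2]*1000).astype(np.float32)))
E
python3 -m crank '[[[-5,-20,0],[0,0,0.01],255],[[-8,-38,0],[0,0,0.01],255],[[-8,-38,0],[0,0,0.01],255],[[-8,-38,0],[0,0,0.01],255],[[-8,-38,0],[0,0,0.01],255],[[-8,-38,0],[0,0,0],255],[[-8,-38,0],[0,0,0],255],[[-5,-30,0],[0,0,0],255]]'
```

```text
scene ((477.0574951171875, 112.51537322998047), (223.87954711914062, 65.58572387695312), 78.27613830566406) 0.018836935026143364 [462.26475937  44.09626063]
peg top ((529.1996459960938, 397.5072021484375), (40.501644134521484, 30.852397918701172), 76.29011535644531)
block ((533.0228881835938, 395.1015625), (77.74674224853516, 79.2157211303711), 73.89886474609375)
side ((480.6289367675781, 114.57657623291016), (223.19395446777344, 57.41572570800781), 77.47796630859375) 0.019921760760926277 [465.83620102  46.15746363]
peg top ((535.4180908203125, 397.094482421875), (44.175594329833984, 22.756135940551758), 74.76832580566406)
block ((536.2721557617188, 395.6055908203125), (81.83685302734375, 73.48440551757812), 74.6434326171875)
time_s: 4.93
ee_pos: [0.4749, 0.1135, 0.1166]
eef_rot: [-2.441, -1.975, 0.006]
wrist_force: [1.2, -0.1, -0.7]
gripper_width: 0.0173
grip_force: 59.2
```

```bash
python3 -m crank '[[[-4,-30,0],[0,0,0],255],[[-3,-25,0],[0,0,0],255],[[-2,-15,0],[0,0,0],255],[[0,-3,0],[0,0,0],255],[[0,0,0],[0,0,0],255],[[0,0,0],[0,0,0],255],[[0,0,0],[0,0,0],255]]'
python3 - <<'E'
from h import *
for n in ('scene','side','wrist'):
    c=cam(n); I,D=cams.grab_frame(n); np.savez(n+'5.npz',I=I,D=D,**{f'c{i}':c[i] for i in range(5)})
s=arm.sense(); print(np.round(s['ee_pos'],4)); m=R.from_rotvec(s['eef_rot']).as_matrix(); print(np.degrees(np.arctan2(m[1,0],m[0,0])), m[2].round(4))
a=np.load('scene5.npz')['I'][180:280,290:430]; cv2.imwrite('pics/sc5.png',cv2.resize(a,None,fx=5.7,fy=5.7,interpolation=cv2.INTER_CUBIC))
E
```

```text
time_s: 5.52
ee_pos: [0.4678, 0.0439, 0.1184]
eef_rot: [-2.44, -1.977, 0.001]
wrist_force: [-1.2, 0.6, -0.5]
gripper_width: 0.0172
grip_force: 59.2
[0.468  0.0438 0.119 ]
78.04867855484518 [ 0.e+00 -5.e-04 -1.e+00]
```

```bash
python3 -m crank '[[[0,0,-15],[0,0,0],255],[[0,0,-20],[0,0,0],255],[[0,0,-15],[0,0,0],255],[[0,0,-8],[0,0,0],255],[[0,0,-5],[0,0,0],255],[[0,0,0],[0,0,0],255],[[0,0,0],[0,0,0],255],[[0,0,0],[0,0,0],255]]'
python3 - <<'E'
from h import *
for n in ('scene','side','wrist'):
    c=cam(n); I,D=cams.grab_frame(n); np.savez(n+'6.npz',I=I,D=D,**{f'c{i}':c[i] for i in range(5)})
    s=arm.sense(); p=np.array(s['ee_pos']); f=p-[0,0,.023]; uv=((f-c[3])@c[4]); print(n,uv[:2]/uv[2]*c[0]+[c[1],c[2]])
print(p)
W=np.load('wrist6.npz')['I']; S=np.load('scene6.npz')['I']; 
a=cv2.resize(np.clip(W[230:400,220:420].astype(float)*1.8,0,255).astype(np.uint8),(400,340),interpolation=cv2.INTER_CUBIC)
b=cv2.resize(np.clip(S[200:285,340:440].astype(float)*1.5,0,255).astype(np.uint8),(400,340),interpolation=cv2.INTER_CUBIC)
cv2.imwrite('pics/c6.png',np.hstack([a,b]))
E
```

```text
time_s: 6.33
ee_pos: [0.4687, 0.0431, 0.0575]
eef_rot: [2.441, 1.976, 0.002]
wrist_force: [0.5, -0.7, -1.7]
gripper_width: 0.0174
grip_force: 59.3
scene [385.78389504 204.67081848]
side [358.54683114 169.31246474]
wrist [318.1425589  248.52452902]
[0.468576   0.04301126 0.0572691 ]
```

View pics/c6.png

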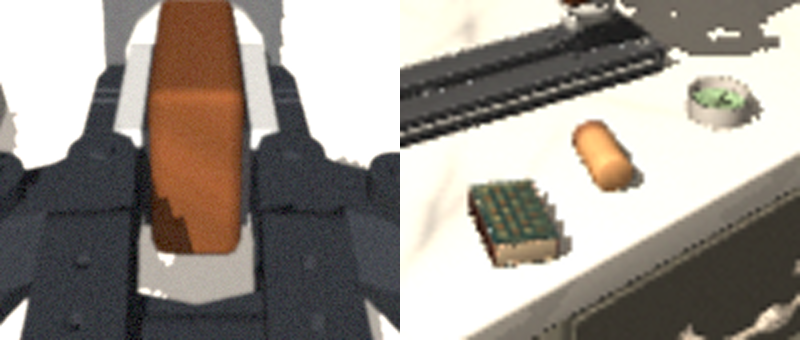

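Left half: the grip is held between the fingers, centred at u of about 318, which matches the projected TCP, so the wrist view has no lateral bias here. Right half: the peg hovers over the rail's screw end. Next I'll measure the rail edges close up in this same wrist view.

Run:
```python
from h import *
z=np.load('wrist6.npz'); c=[z[f'c{i}'] for i in range(5)]; I=z['I']; P=cloud(c,z['D'])
s=arm.sense(); t=np.array(s['ee_pos'])[:2]
e=np.array([np.cos(np.radians(77.9)),np.sin(np.radians(77.9))]); n=np.array([e[1],-e[0]])
g=cv2.cvtColor(I,cv2.COLOR_BGR2GRAY)
for r in range(60,226,15):
    b=(onplane(c,np.c_[np.arange(640),np.full(640,r)],.019)[:,:2]-t); lat=b@n*1000; al=b@e*1000
    k=np.nonzero((abs(P[r,:,2]-.019)<.004)&(g[r]<125)&(abs(lat)<45))[0]
    zz=np.nonzero((P[r,:,2]<.0155)&(abs(lat)<15))[0]
    print(r,round(al[318]),'edges',lat[k[[0,-1]]].round(1) if len(k) else '','mid',lat[k[[0,-1]]].mean().round(2) if len(k) else '','slot',lat[zz[[0,-1]]].round(1) if len(zz) else '')
I2=np.clip(I[20:235,240:400].astype(float)*2,0,255).astype(np.uint8); cv2.imwrite('pics/w6.png',cv2.resize(I2,None,fx=2.7,fy=2.7))
```

```text
60 97 edges [-27.6  25.4] mid -1.11 slot [-6.6  3.9]
75 90 edges [-27.4  25.2] mid -1.11 slot [-6.2  3.9]
90 83 edges [-27.3  25.1] mid -1.12 slot [-6.3  4. ]
105 75 edges [-27.7  25.4] mid -1.13 slot [-6.3  4.1]
120 68 edges [-27.6  25.3] mid -1.14 slot [-6.4  4.1]
135 60 edges [-27.4  25.1] mid -1.15 slot [-6.5  3.7]
150 52 edges [-27.8  24.9] mid -1.43 slot [-6.6  3.7]
165 43 edges [-27.7  25.3] mid -1.17 slot [-6.7  3.8]
180 35 edges [-27.5  25.2] mid -1.18 slot [-6.8  3.9]
195 26 edges [-27.4  25. ] mid -1.19 slot [-6.3  3.9]
210 17 edges [-27.8  24.8] mid -1.49 slot [-9.9  6.9]
225 7 edges [-27.6  25.2] mid -1.21 slot [-10.   -8.3]
```

Run:
```python
from h import *
z=np.load('wrist6.npz'); c=[z[f'c{i}'] for i in range(5)]; P=cloud(c,z['D'])
s=arm.sense(); t=np.array(s['ee_pos'])[:2]; print(s['ee_pos'])
e=np.array([np.cos(np.radians(77.9)),np.sin(np.radians(77.9))]); n=np.array([e[1],-e[0]])
for r in range(196,214):
    b=(onplane(c,np.c_[np.arange(640),np.full(640,r)],.019)[:,:2]-t); lat=b@n*1000; al=b@e*1000
    zz=np.nonzero((P[r,:,2]<.0155)&(abs(lat)<15))[0]
    print(r,al[318].round(1),lat[zz[[0,-1]]].round(1) if len(zz) else '')
# peg top along tool: grip top face extents
q=(abs(P[...,2]-(s['ee_pos'][2]+.039))<.003); d=(P[...,:2]-t); q&=(abs(d@n)<.007)&(abs(d@e)<.03); print('grip al',((d@e)[q].min()*1e3).round(1),((d@e)[q].max()*1e3).round(1),q.sum())
```

```text
[0.468576   0.04301126 0.0572691 ]
196 25.4 [-6.3  3.9]
197 24.8 [-6.3  3.9]
198 24.2 [-6.3  3.9]
199 23.6 [-6.3  3.9]
200 23.0 [-6.3  4. ]
201 22.4 [-6.4  4. ]
202 21.8 [-6.4  4. ]
203 21.2 [-6.4  4. ]
204 20.6 [-6.4  4. ]
205 20.0 [-6.4  4. ]
206 19.4 [-6.4  4. ]
207 18.8 [-6.4  4. ]
208 18.2 [-6.4  4. ]
209 17.5 [-9.9  4. ]
210 16.9 [-9.9  6.9]
211 16.3 [-9.9  6.9]
212 15.7 [-9.9  6.9]
213 15.1 [-9.9  6.9]
grip al -17.6 21.6 3111
```

```bash
python3 -m crank '[[[-1.5,-1,0],[0,0,0],255],[[0,0,-5],[0,0,0],255],[[0,0,-5],[0,0,0],255],[[0,0,-2],[0,0,0],255],[[0,0,-2],[0,0,0],255],[[0,0,-2],[0,0,0],255],[[0,0,0],[0,0,0],255]]'
```

```text
time_s: 7.07
ee_pos: [0.4662, 0.042, 0.0396]
eef_rot: [-2.442, -1.976, 0.001]
wrist_force: [0.2, 0.1, -1.3]
gripper_width: 0.0171
grip_force: 59.3
```

```bash
python3 -m crank '[[[0,0,-2],[0,0,0],255],[[0,0,-2],[0,0,0],255],[[0,0,-2],[0,0,0],255],[[0,0,-1],[0,0,0],255],[[0,0,0],[0,0,0],255]]'
```

```text
time_s: 7.48
ee_pos: [0.4663, 0.042, 0.0329]
eef_rot: [-2.442, -1.976, 0.001]
wrist_force: [0.3, -1.2, -1.9]
gripper_width: 0.0174
grip_force: 59.3
```

```bash
python3 -m crank '[[[0,0,-1],[0,0,0],255],[[0,0,-1],[0,0,0],255],[[0,0,-0.5],[0,0,0],255],[[0,0,-0.5],[0,0,0],255],[[0,0,0],[0,0,0],255],[[0,0,0],[0,0,0],255]]'
```

```text
time_s: 7.98
ee_pos: [0.4665, 0.042, 0.0303]
eef_rot: [-2.442, -1.976, 0.0]
wrist_force: [-0.3, -1.1, -1.2]
gripper_width: 0.0174
grip_force: 59.3
```

```bash
python3 -m crank '[[[0,0,-0.5],[0,0,0],255],[[0,0,-0.3],[0,0,0],255],[[0,0,0],[0,0,0],255],[[0,0,0],[0,0,0],255]]'
```

```text
time_s: 8.32
ee_pos: [0.4665, 0.042, 0.0295]
eef_rot: [-2.442, -1.976, 0.0]
wrist_force: [0.3, 0.1, -0.5]
gripper_width: 0.0174
grip_force: 59.3
```

```bash
python3 -m crank '[[[0.4,2,0],[0,0,0],255],[[0.6,3,0],[0,0,0],255],[[0.8,4,0],[0,0,0],255],[[0.8,4,0],[0,0,0],255],[[0.9,4,0],[0,0,0],255],[[0.9,4,0],[0,0,0],255],[[0.4,2,0],[0,0,0],255],[[0,0,0],[0,0,0],255]]'
```

```text
time_s: 8.98
ee_pos: [0.4714, 0.0656, 0.0294]
eef_rot: [-2.441, -1.977, -0.0]
wrist_force: [-0.5, -0.1, -1.8]
gripper_width: 0.0176
grip_force: 59.3
```

```bash
python3 -m crank '[[[0.8,4,0],[0,0,0],255],[[1.1,5,0],[0,0,0],255],[[1.1,5,0],[0,0,0],255],[[1,5,0],[0,0,0],255],[[1.1,5,0],[0,0,0],255],[[1,5,0],[0,0,0],255],[[1.1,5,0],[0,0,0],255],[[0.6,3,0],[0,0,0],255]]'
```

```text
time_s: 9.65
ee_pos: [0.4792, 0.1027, 0.0295]
eef_rot: [-2.442, -1.977, -0.0]
wrist_force: [-0.6, -0.3, -0.9]
gripper_width: 0.0172
grip_force: 59.3
```

```bash
python3 -m crank '[[[0.2,1,0],[0,0,0],255],[[0,0,0],[0,0,0],255],[[0,0,0],[0,0,0],255]]'
```

```text
time_s: 9.9
ee_pos: [0.4793, 0.1029, 0.0294]
eef_rot: [2.442, 1.976, -0.0]
wrist_force: [-0.3, -1.0, -1.4]
gripper_width: 0.0173
grip_force: 59.3
```

```bash
python3 -m crank '[[[0.4,2,0],[0,0,0],255],[[0.4,2,0],[0,0,0],255],[[0.4,2,0],[0,0,0],255],[[0.4,2,0],[0,0,0],255],[[0.4,2,0],[0,0,0],255],[[0,0,0],[0,0,0],255],[[0,0,0],[0,0,0],255]]'
```

```text
time_s: 10.48
ee_pos: [0.4813, 0.1131, 0.0294]
eef_rot: [2.442, 1.977, -0.0]
wrist_force: [0.1, 0.1, -1.1]
gripper_width: 0.0173
grip_force: 59.3
```

```bash
python3 -m crank '[[[0.4,2,0],[0,0,0],255],[[0.4,2,0],[0,0,0],255],[[0.4,2,0],[0,0,0],255],[[0.4,2,0],[0,0,0],255],[[0.4,2,0],[0,0,0],255],[[0,0,0],[0,0,0],255],[[0,0,0],[0,0,0],255]]'
```

```text
time_s: 11.07
ee_pos: [0.4834, 0.1231, 0.0295]
eef_rot: [2.442, 1.977, 0.0]
wrist_force: [-0.0, -0.1, -1.0]
gripper_width: 0.0174
grip_force: 59.3
```

```bash
python3 -m crank '[[[0.4,2,0],[0,0,0],255],[[0.4,2,0],[0,0,0],255],[[0.4,2,0],[0,0,0],255],[[0.4,2,0],[0,0,0],255],[[0,0,0],[0,0,0],255],[[0,0,0],[0,0,0],255]]'
```

```text
time_s: 11.57
ee_pos: [0.4851, 0.1312, 0.0295]
eef_rot: [2.442, 1.977, 0.001]
wrist_force: [1.2, -0.3, -2.1]
gripper_width: 0.0174
grip_force: 59.3
```

```bash
python3 -m crank '[[[0.3,1.5,0],[0,0,0],255],[[0.3,1.5,0],[0,0,0],255],[[0.3,1.5,0],[0,0,0],255],[[0.3,1.5,0],[0,0,0],255],[[0,0,0],[0,0,0],255]]'
```

```text
time_s: 11.98
ee_pos: [0.4863, 0.137, 0.0295]
eef_rot: [2.442, 1.976, -0.0]
wrist_force: [1.9, -3.3, -1.3]
gripper_width: 0.0172
grip_force: 59.3
```

```bash
python3 -m crank '[[[0.2,1,0],[0,0,0],255],[[0.2,1,0],[0,0,0],255],[[0.2,1,0],[0,0,0],255],[[0,0,0],[0,0,0],255]]'
```

```text
time_s: 12.32
ee_pos: [0.4869, 0.14, 0.0295]
eef_rot: [2.442, 1.976, 0.0]
wrist_force: [1.8, -2.3, -1.6]
gripper_width: 0.0174
grip_force: 59.3
```

```bash
python3 -m crank '[[[0.2,1,0],[0,0,0],255],[[0.2,1,0],[0,0,0],255],[[0.2,1,0],[0,0,0],255],[[0,0,0],[0,0,0],255]]'
```

```text
time_s: 12.65
ee_pos: [0.4875, 0.1431, 0.0295]
eef_rot: [2.442, 1.976, 0.001]
wrist_force: [2.8, -3.4, -0.8]
gripper_width: 0.0173
grip_force: 59.2
```

```bash
python3 -m crank '[[[0.5,0,0],[0,0,0],255],[[0.4,1,0],[0,0,0],255],[[0.2,1,0],[0,0,0],255],[[0.2,1,0],[0,0,0],255],[[0,0,0],[0,0,0],255],[[0,0,0],[0,0,0],255]]'
```

```text
time_s: 13.15
ee_pos: [0.4884, 0.1462, 0.0294]
eef_rot: [-2.441, -1.976, 0.0]
wrist_force: [-1.4, -3.2, 0.3]
gripper_width: 0.0169
grip_force: 59.5
```

```bash
python3 -m crank '[[[0.2,1,0],[0,0,0],255],[[0.2,1,0],[0,0,0],255],[[0.2,1,0],[0,0,0],255],[[0,0,0],[0,0,0],255],[[0,0,0],[0,0,0],255]]'
```

```text
time_s: 13.57
ee_pos: [0.489, 0.1491, 0.0294]
eef_rot: [-2.442, -1.976, 0.001]
wrist_force: [-1.7, -2.6, -0.2]
gripper_width: 0.0173
grip_force: 59.5
```

```bash
python3 -m crank '[[[0.2,1,0],[0,0,0],255],[[0.2,1,0],[0,0,0],255],[[0,0,0],[0,0,0],255],[[0,0,0],[0,0,0],255]]'
```

```text
time_s: 13.9
ee_pos: [0.4895, 0.1511, 0.0294]
eef_rot: [-2.442, -1.976, 0.001]
wrist_force: [-1.2, -3.6, 0.8]
gripper_width: 0.0168
grip_force: 59.5
```

```bash
python3 -m crank '[[[0.2,1,0],[0,0,0],255],[[0.2,1,0],[0,0,0],255],[[0,0,0],[0,0,0],255],[[0,0,0],[0,0,0],255]]'
```

```text
time_s: 14.23
ee_pos: [0.4899, 0.153, 0.0294]
eef_rot: [-2.442, -1.976, 0.0]
wrist_force: [-3.0, -3.2, 0.6]
gripper_width: 0.0173
grip_force: 59.5
```

```bash
python3 -m crank '[[[0.2,1,0],[0,0,0],255],[[0,0,0],[0,0,0],255],[[0,0,0],[0,0,0],255]]'
```

```text
time_s: 14.48
ee_pos: [0.4901, 0.154, 0.0294]
eef_rot: [-2.442, -1.976, 0.0]
wrist_force: [-2.5, -3.7, -0.7]
gripper_width: 0.0174
grip_force: 59.4
```

```bash
python3 -m crank '[[[0.1,1,0],[0,0,0],255],[[0,0,0],[0,0,0],255],[[0,0,0],[0,0,0],255]]'
```

```text
time_s: 14.73
ee_pos: [0.4903, 0.155, 0.0294]
eef_rot: [2.442, 1.976, -0.0]
wrist_force: [-2.4, -4.8, -0.8]
gripper_width: 0.0171
grip_force: 59.4
```

```bash
python3 -m crank '[[[0.1,0.7,0],[0,0,0],255],[[0,0,0],[0,0,0],255],[[0,0,0],[0,0,0],255]]'
```

```text
time_s: 14.98
ee_pos: [0.4904, 0.1551, 0.0294]
eef_rot: [2.442, 1.976, -0.002]
wrist_force: [-2.3, -5.8, 0.2]
gripper_width: 0.0175
grip_force: 59.4
```

```bash
python3 -m crank '[[[0.1,0.7,0],[0,0,0],255],[[0,0,0],[0,0,0],255],[[0,0,0],[0,0,0],255]]'
```

```text
time_s: 15.23
ee_pos: [0.4904, 0.1552, 0.0294]
eef_rot: [2.441, 1.975, -0.003]
wrist_force: [-3.4, -7.4, 0.4]
gripper_width: 0.0174
grip_force: 59.5
```

The firm end is at y of about 0.155 (peg about 115 mm ahead of the mouth): the peg stopped moving and the force rose to 7 N. I'll ease off about 0.7 mm and turn, feeling as I go.

```bash
python3 -m crank '[[[-0.3,-1,0],[0,0,0],255],[[-0.2,-0.8,0],[0,0,0],255],[[0,0,0],[0,0,0],255],[[0,0,0],[0,0,0],255]]'
```

```text
time_s: 15.57
ee_pos: [0.4902, 0.1545, 0.0294]
eef_rot: [2.442, 1.976, 0.0]
wrist_force: [0.2, -4.5, -2.3]
gripper_width: 0.0173
grip_force: 59.2
```

```bash
python3 -m crank '[[[0.1,0,0],[0,0,0.05],255],[[0.1,0,0],[0,0,0.05],255],[[0.1,0,0],[0,0,0.05],255],[[0,0,0],[0,0,0],255]]'
```

```text
time_s: 15.9
ee_pos: [0.4912, 0.1544, 0.0298]
eef_rot: [2.283, 2.155, 0.002]
wrist_force: [1.2, -4.6, -0.8]
gripper_width: 0.0171
grip_force: 59.1
```

```bash
python3 -m crank '[[[0,0,0],[0,0,0.05],255],[[0,0,0],[0,0,0.05],255],[[0,0,0],[0,0,0.05],255],[[0,0,0],[0,0,0],255]]'; python3 -c "
from h import *
s=arm.sense();print(s['wrist_torque'],s['q'][5],s['wrist_force'])"
```

```text
time_s: 16.23
ee_pos: [0.4914, 0.1543, 0.03]
eef_rot: [2.115, 2.32, 0.002]
wrist_force: [0.8, -5.4, -0.8]
gripper_width: 0.0175
grip_force: 59.3
[-1.08036362 -0.21710711 -0.03949415] 0.1467406035751561 [ 0.81030796 -5.38760351 -0.79010861]
```

```bash
python3 -m crank '[[[0.1,0,0],[0,0,0.08],255],[[0.1,0,0],[0,0,0.08],255],[[0.1,0,0],[0,0,0.08],255],[[0.1,0,0],[0,0,0.08],255],[[0.1,0,0],[0,0,0.08],255],[[0,0,0],[0,0,0],255]]'; python3 -c "
from h import *
s=arm.sense();print(s['wrist_torque'],s['q'][5],s['wrist_force'])"
```

```text
time_s: 16.73
ee_pos: [0.4918, 0.1546, 0.03]
eef_rot: [1.611, 2.695, 0.002]
wrist_force: [1.1, -3.6, -0.3]
gripper_width: 0.0174
grip_force: 59.3
[-0.90850321 -0.17226595  0.07243421] -0.2543144956803087 [ 1.07043376 -3.63204524 -0.34777791]
```

```bash
python3 -m crank '[[[0.1,0.1,0],[0,0,0.09],255],[[0.1,0.1,0],[0,0,0.09],255],[[0.1,0.1,0],[0,0,0.09],255],[[0.1,0.1,0],[0,0,0.09],255],[[0.1,0.1,0],[0,0,0.09],255],[[0,0,0],[0,0,0],255]]'; python3 -c "
from h import *
s=arm.sense();print(s['wrist_torque'],s['q'][5],s['wrist_force'])"
```

```text
time_s: 17.23
ee_pos: [0.492, 0.1552, 0.0299]
eef_rot: [0.972, 2.986, 0.001]
wrist_force: [0.7, -4.0, -0.5]
gripper_width: 0.0171
grip_force: 59.3
[-0.79228906 -0.22110215  0.06843688] -0.7016714111010875 [ 0.72256761 -3.98280162 -0.53994539]
```

```bash
python3 -m crank '[[[0,0,0],[0,0,0.09],255],[[0,0,0],[0,0,0.09],255],[[0,0,0],[0,0,0.09],255],[[0,0,0],[0,0,0.09],255],[[0,0,0],[0,0,0.06],255],[[0,0,0],[0,0,0],255],[[0,0,0],[0,0,0],255]]'; python3 -c "
from h import *
s=arm.sense();print(s['wrist_torque'],s['q'][5],s['wrist_force'])
m=R.from_rotvec(s['eef_rot']).as_matrix(); print(np.degrees(np.arctan2(m[1,0],m[0,0])))"
```

```text
time_s: 17.82
ee_pos: [0.4917, 0.1553, 0.0297]
eef_rot: [0.337, 3.123, 0.001]
wrist_force: [0.8, -4.0, -0.8]
gripper_width: 0.0176
grip_force: 59.3
[-0.61042597 -0.27094917 -0.01043058] -1.115657702379885 [ 0.75612063 -3.96013616 -0.82558436]
167.6653733894949
```

```bash
python3 -m crank '[[[-0.2,-1,0],[0,0,0],255],[[-0.2,-1,0],[0,0,0],255],[[-0.2,-1,0],[0,0,0],255],[[-0.2,-1,0],[0,0,0],255],[[-0.2,-1,0],[0,0,0],255],[[0,0,-0.3],[0,0,0],255],[[0,0,0],[0,0,0],255]]'
```

```text
time_s: 18.4
ee_pos: [0.4901, 0.1501, 0.0291]
eef_rot: [-0.331, -3.124, -0.0]
wrist_force: [-0.3, -2.4, 0.6]
gripper_width: 0.0174
grip_force: 59.3
```

```bash
python3 -m crank '[[[-0.2,-1,0],[0,0,0],255],[[-0.2,-1,0],[0,0,0],255],[[0,0,0],[0,0,0],255],[[0,0,0],[0,0,0],255]]'
```

```text
time_s: 18.73
ee_pos: [0.4897, 0.1481, 0.0291]
eef_rot: [-0.331, -3.124, -0.0]
wrist_force: [-0.8, -1.0, 0.3]
gripper_width: 0.0171
grip_force: 59.4
```

```bash
python3 -m crank '[[[0,0,0],[0,0,0],255],[[0,0,0],[0,0,0],200],[[0,0,0],[0,0,0],190],[[0,0,0],[0,0,0],170],[[0,0,0],[0,0,0],140],[[0,0,0],[0,0,0],100],[[0,0,0],[0,0,0],80],[[0,0,0],[0,0,0],80]]' 20
```

```text
time_s: 19.4
ee_pos: [0.49, 0.1482, 0.0293]
eef_rot: [0.33, 3.124, 0.0]
wrist_force: [0.9, 0.1, -0.1]
gripper_width: 0.0582
grip_force: 0.0
```

```bash
python3 -m crank '[[[0,0,4],[0,0,0],80],[[0,0,10],[0,0,0],80],[[0,0,20],[0,0,0],80],[[0,0,25],[0,0,0],80],[[0,0,30],[0,0,0],80],[[0,0,30],[0,0,0],80],[[0,0,20],[0,0,0],80],[[0,0,0],[0,0,0],80]]'
python3 - <<'E'
from h import *
c=cam('side'); I,D=cams.grab_frame('side')
a=I[150:230,300:400]; cv2.imwrite('pics/end.png',cv2.resize(a,(700,560),interpolation=cv2.INTER_CUBIC))
P=cloud(c,D); m=np.array([.4665,.042]); e=np.array([np.cos(np.radians(77.9)),np.sin(np.radians(77.9))]); n=np.array([e[1],-e[0]])
d=P[...,:2]-m; q=(abs(d@n)<.035)&(abs(d@e-.1)<.05)&(P[...,2]>.055)&(P[...,2]<.08)
print(q.sum(),cv2.minAreaRect((np.c_[(d@n)[q],(d@e)[q]]*1000).astype(np.float32)),np.percentile(P[...,2][q],[50,95]))
E
```

```text
time_s: 20.07
ee_pos: [0.4921, 0.1486, 0.1754]
eef_rot: [0.329, 3.114, 0.005]
wrist_force: [-0.4, 0.3, 0.7]
gripper_width: 0.0587
grip_force: 0.0
132 ((-1.7223663330078125, 105.44454956054688), (21.262454986572266, 36.84433364868164), 87.30931091308594) [0.06710625 0.07151986]
```

View pics/end.png

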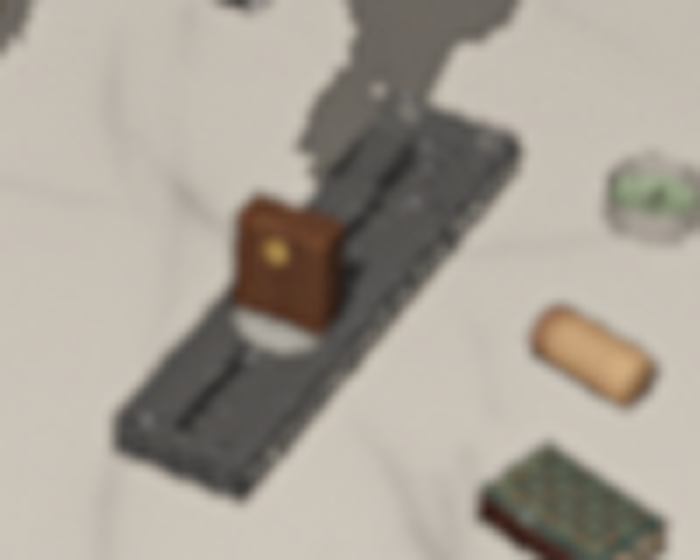

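The peg stands upright and square across the rail, with its grip at about (290,265) in this crop, about 105 mm ahead of the mouth. Cork, matchbox and tea light look undisturbed.

```bash
python3 -m crank '[[[0,0,0],[0,0,0],80],[[0,0,0],[0,0,0],80],[[0,0,0],[0,0,0],80],[[0,0,0],[0,0,0],80]]'; python3 -c "
from plant import arm
print(arm.hand_in())"
```

```text
time_s: 20.45
ee_pos: [0.4893, 0.1479, 0.1667]
eef_rot: [-0.33, -3.122, 0.001]
wrist_force: [-0.2, -0.2, -0.0]
gripper_width: 0.0587
grip_force: 0.0
the job is handed in; nothing more can be done
None
```

The peg is locked square across the rail, about 105 mm ahead of the mouth, and released; the job was handed in at about 20 s of the 67 s allowed, and no verdict came back.

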